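# Guide rod through the focus stand

## Robot

A 7-joint arm with a two-finger parallel gripper is mounted at the origin on the work surface. World frame = base frame: x ahead of the robot, y to its left, z up, the work surface at z = 0. Lengths are in m, angles in rad, forces in N, time in s.
With the tool pointing down it reaches from about 0.425 to 1.025 m from the base axis. Payload 9.4 kg.
Tool frame: the origin (TCP) lies on the centre line of the jaws, within the pads' length; the fingertips stand 22 mm ahead of it and the grasp point (between the pads) lies 3 mm ahead of it (env.tip_extent is the distance from the TCP to the fingertips, in m); y points along the fingers, x is the direction in which the jaws open and shut, and the axes are right-handed (so a half turn about y gives the same grasp; the last joint's range is limited). The gripper opens to 93 mm and grips with 3 to 60 N. Pads are 15 mm wide; open, the fingers measure 128 mm over their backs; the gripper's body (75 mm by 188 mm) begins 65 mm behind the grasp point.
Start: joints at [-1.253, 0.599, -0.003, 1.599, 0.002, 0.943, -0.08], TCP at [0.279, 0.669, 0.241] pointing down, gripper open.
Joint ranges: [-2.57, 2.57], [-0.35, 1.97], [-1.29, 1.29], [0.11, 2.56], [-1.05, 4.19], [0.11, 1.86], [-2.63, 2.63]. Speed limits (rad/s): [2.22, 2.22, 3.01, 3.01, 3.14, 3.14, 3.14].

## Interface

Orientations are given as [roll, pitch, yaw] about the fixed x, y, z axes, in that order (R = Rz(yaw) Ry(pitch) Rx(roll)).
In Python, from cell import monitor, optics, ticket, env gives the robot as it stands.
- The arm moves only by the tool arm_command, never from a script. Its argument "motion" is text: rows parted by semicolons, each of 7 numbers parted by spaces: the shift along the tool's x, y, z in mm, then the turn, a rotation vector about the tool's x, y, z in degrees, then the opening, from 0 (shut) to 1 (fully open). In form: dx dy dz wx wy wz claw; .... A call has 1 to 20 rows; each row is the pose to reach, as a shift and turn from the pose commanded when the call began, along the tool's axes at that moment; what a row does not reach only later rows make up. A row lasts 1/12 s, in which the tool goes at most 41.7 mm and 7.16 degrees, less where a joint would pass 70% of its speed; a pose out of reach is approached as far as the arm can. A call with a gripper value outside its range is refused whole. The fingers move at their own pace and stop on an object; the grip force is fixed at half the most. Time passes only in rows, so rows that repeat a pose let the fingers close. It gives the time, the measured TCP pose, the force and the opening at its end, in the units of the state.
- monitor.state(): the state, without advancing time (a new reading comes with each control period).
- optics.get_image(name): name is "scene" or "top" or "wrist"; returns the picture (384x512x3 uint8, red, green, blue); there is no depth.
- optics.camera_params(name): a dict with "mtx" (3x3 intrinsics, pixels), "view" (4x4, takes a point from world to camera coordinates). Camera axes: x right, y up, looking along -z (the intrinsics and any distortion apply to the point x, -y, -z); pixel columns grow to the right and rows downward; lengths in m; the calibration is good to about 2 mm. The wrist camera is an equidistant fisheye: a pixel r from the principal point sees the ray r / f radians off the axis. A picture is of the moment at which its call begins: read the wrist's pose just before it. camera_params takes no time and is no camera call; for the wrist camera it gives the pose at the moment of the call.
- ticket.hand_in(): hands the job in, once; it reports no verdict.
The state is a dict: "clock": time; "q": joint angles; "dq": joint speeds; "effort": joint torques, N m; "tool_pos": TCP position; "orientation": TCP orientation; "force": force on the tool from outside, world axes, zero at the start; "moment": the same for the moment, N m; "finger_gap": finger opening in m.
Only numpy, scipy, OpenCV 4.12 (cv2) and the standard library are available. Lean on these libraries where they do the work, as an engineer would, in place of code of your own. Each camera call takes 0.05 s, during which the arm holds its last target.

## Task

Take the long plain guide rod out of the rack and lower it gently, without forcing it, through the upper and then the lower bushing of the white focus stand, leaving the other two rods and the rest of the bench as they are. Finish while still holding the rod upright in the gripper, spanning both bushings with its foot about midway between the lower bushing and the base plate, so that a colleague can tighten the clamps: do not set it down or let it go.

Things in the scene. Friction and masses are not known exactly. Their poses are not given: they have to be found in the camera images.
- rod: The long plain guide rod: bright steel shank 10 mm in diameter, 125 mm long, nothing on it (foot chamfered), and on top a round ribbed knob 22 mm in diameter, 34 mm tall; 80 to 150 g. Origin at the centre of the foot, z axis along the rod towards the knob. It starts upright in one of the rack's holes, foot 8 mm and knob 133 to 167 mm above the bench.
- rod_foot (a point): Centre of the lower end face of the long plain rod.
- rod_knob (a point): Centre of the long plain rod's knob, 142 mm above its foot along the rod.
- rod_short: A rod like the first (10 mm shank, 22 mm knob) but with a shank of only 80 mm: not to be used, stays in its hole. Origin at the centre of the foot, z up along the rod; its knob stands 88 to 122 mm above the bench.
- rod_collar: A rod of the same length as the long plain one, but with a stop collar 22 mm in diameter and 12 mm tall on its shank, from 75 to 87 mm above its foot (83 to 95 mm above the bench; its knob stands 133 to 167 mm above the bench), which fits no bushing: not to be used, stays in its hole. Origin at the centre of the foot, z up along the rod.
- rack: Fixed grey plastic block, 55 mm (its x) by 185 mm (its y) by 50 mm tall, with three round holes 11.8 mm wide and 42 mm deep in a row along its y, at y = -65, 0 and 65 mm; any rod may be in any hole. Origin at the centre of its underside.
- stand: Fixed focus stand: white base plate 130 x 100 x 12 mm, white column on its -x side (24 x 40 mm, centre 60 mm from the bushings' axis, top 132 mm above the bench) and two aluminium arms along +x, each ending in a white bushing, one right above the other; small clamp screws stick out on the +y side. Origin on the bench, on the bushings' common vertical axis. A push over 30 N marks the soft bushings.
- upper_mouth (a point): Centre of the upper bushing's mouth, 130 mm above the bench; nothing stands above it but the column's 2 mm. Both bushings: bore 13 mm, outer diameter 26 mm, 16 mm tall, the top 6 mm a funnel that widens to 23 mm at the mouth.
- upper_under (a point): Centre of the upper bushing's underside, 114 mm above the bench.
- lower_mouth (a point): Centre of the lower bushing's mouth (top rim of the funnel), 70 mm above the bench.
- lower_under (a point): Centre of the lower bushing's underside, 54 mm above the bench. The top of the base plate is 42 mm below it.
- bottle: Bystander: amber bottle, 38 mm wide, 75 mm tall, between the stand and the rack. Origin at the centre of its underside.
- jar: Bystander: small clear jar with a white lid, 40 mm wide, 45 mm tall, between the stand and the rack. Origin at the centre of its underside.
- dish: Bystander: closed round culture dish, 63 mm wide, 15 mm tall, between the stand and the rack, nearest the robot. Origin at the centre of its underside.
- slide_box: Bystander: slide box 87 by 162 by 34 mm, white lid, beyond the stand and rack. Origin at the centre of its underside.
- screwdriver: Bystander: screwdriver 170 mm long, lying far out to the left (+y).
- tip_box: Bystander: grey box of pipette tips 85 by 120 by 64 mm, far out to the right (-y). Origin at the centre of its underside.
Things that resemble listed ones, but are neither listed nor needed, are in the scene too. Leave any purple or yellow look-alike of the rod alone.

How it is judged:
On the way, in this order (a step that is already met when the one before it is completed fails the run):
1. the long plain rod is lifted clear of the rack in the gripper (height (world z) of rod_foot above 0.06 m and contact force between the fingers and rod above 1 N), for 0.1 s.
2. its foot has passed through the upper bushing and is between the two bushings (z of rod_foot in the frame of upper_under below -0.004 m and z of rod_foot in the frame of lower_mouth above -0.004 m and horizontal distance between rod_foot and upper_under below 0.008 m), for 0.05 s.
3. its foot has come out below the lower bushing (z of rod_foot in the frame of lower_under below -0.006 m and horizontal distance between rod_foot and lower_under below 0.005 m), for 0.1 s.
At the end, for the whole second after the job is handed in: The long plain rod is held by the fingers, still, upright within 0.08 rad, through both bushings: foot 8 to 34 mm below the lower bushing and within 5 mm of the bushings' axis, knob within 8 mm of that axis, pushing on the stand with less than 15 N (z of rod_foot in the frame of lower_under between -0.034 and -0.008 m and horizontal distance between rod_foot and lower_under below 0.005 m and horizontal distance between rod_knob and upper_mouth below 0.008 m and angle between rod's own z axis and vertical below 0.08 rad and linear speed of rod below 0.02 m/s and contact force between the fingers and rod above 1 N and contact force between rod and stand below 15 N); the arm keeps its last pose, push and grip.
It fails at once if the rod pushed against the stand with more than 30 N (contact force between rod and stand above 30 N).
It fails at once if the gripper or arm pushed against the stand with more than 30 N (contact force between the arm and stand above 30 N).
It fails at once if one of the other two rods pulled out or knocked over (distance of any of rod_short, rod_collar from where it was at the start of the episode above 0.02 m or angle between any of rod_short, rod_collar's own z axis and vertical above 0.3 rad).
It fails at once if a bystander moved by more than 30 mm (distance of any of bottle, jar, dish, slide_box, screwdriver, tip_box from where it was at the start of the episode above 0.03 m).
It also fails if it takes over 51 s, if anything falls off the work surface, if the arm or the gripper's body presses on something with over 40 N, if the wrist force passes 120 N, or if a joint passes its speed limit or range.

## Working session

There is one attempt and no reset: what is moved stays moved. The work goes in short steps, Python scripts to look and compute and a tool call to move; the robot and the scene stay as the last step left them, time stands still between calls to the robot, and variables do not carry over. Pictures are saved under pics/ and viewed, and the job is handed in when it is done.

Besides the shell and the picture viewer there is one more tool, called after "Call:" by a JSON object that holds its "api" and its "payload", one argument or row to a line. arm_command: Moves the arm, as the interface text tells. Its arguments: {"type":"object","properties":{"motion":{"type":"string"}},"required":["motion"]}

```bash
ls; mkdir -p pics; python3 - <<'E'
from cell import monitor, optics, ticket, env
import cv2,numpy as np
print(monitor.state()); print(env.tip_extent)
for n in ["scene","top","wrist"]:
    p=optics.camera_params(n); print(n,np.round(p["mtx"],2).tolist(),np.round(p["view"],4).tolist(),[k for k in p])
    cv2.imwrite(f"pics/{n}0.png",optics.get_image(n)[:,:,::-1])
E
```

```text
pics
{'clock': 0.0, 'q': array([-1.25271287,  0.60010964, -0.00255619,  1.60015229,  0.00178622,
        0.94287669, -0.07982653]), 'dq': array([-0.00086357, -0.00127727,  0.00035731,  0.00060698, -0.00042384,
        0.00106038, -0.00195071]), 'effort': array([-3.62235528e-05, -7.65060639e+01,  1.49673365e+00, -2.52349055e+01,
       -5.25337178e-02,  1.70192309e-02,  1.66391460e-04]), 'tool_pos': array([0.27866677, 0.66880383, 0.23976293]), 'orientation': array([-1.57091974e+00,  1.53874715e-03,  1.17604738e+00]), 'force': array([0.10968198, 0.0842576 , 0.5255509 ]), 'moment': array([ 0.01044542,  0.04943051, -0.01990147]), 'finger_gap': 0.09297194214184938}
0.022
scene [[357.27, 0.0, 249.61], [0.0, 357.27, 190.36], [0.0, 0.0, 1.0]] [[-0.8722, 0.4891, -0.001, 0.5052], [-0.2709, -0.4815, 0.8336, 0.0659], [0.4072, 0.7273, 0.5524, -1.5202], [0.0, 0.0, 0.0, 1.0]] ['mtx', 'view']
top [[405.79, 0.0, 256.48], [0.0, 405.79, 184.81], [0.0, 0.0, 1.0]] [[-0.125, -0.9921, -0.0042, 0.0593], [0.9677, -0.1229, 0.2202, -0.5987], [-0.219, 0.0235, 0.9754, -1.423], [0.0, 0.0, 0.0, 1.0]] ['mtx', 'view']
wrist [[297.32, 0.0, 256.12], [0.0, 297.32, 193.73], [0.0, 0.0, 1.0]] [[0.384, 0.9233, -0.0009, -0.7242], [-0.8843, 0.3675, -0.2881, 0.0347], [-0.2657, 0.1114, 0.9576, -0.391], [0.0, 0.0, 0.0, 1.0]] ['mtx', 'view']
```

View pics/scene0.png

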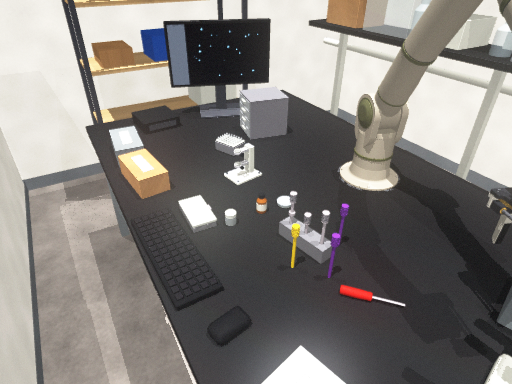

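View pics/top0.png

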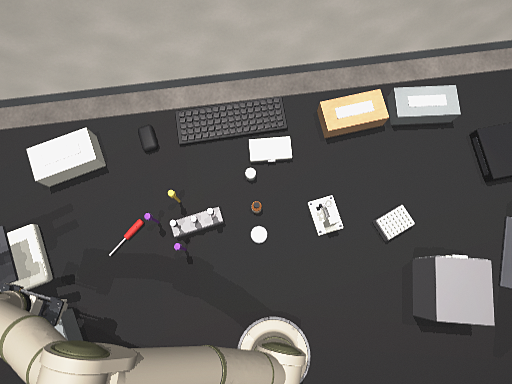

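View pics/wrist0.png

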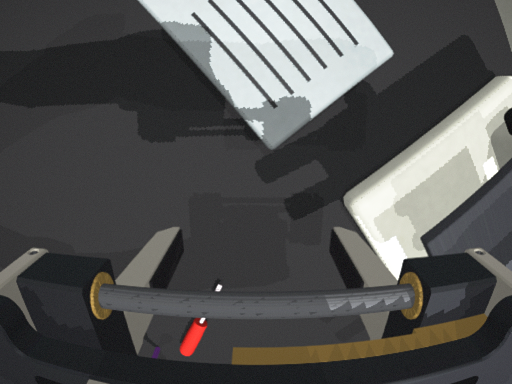

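```bash
python3 - <<'E'
import cv2,numpy as np
a=cv2.imread("pics/scene0.png")[180:285,200:360]; b=cv2.imread("pics/top0.png")[170:270,130:370]
cv2.imwrite("pics/crop_s.png",cv2.resize(a,None,fx=5,fy=5,interpolation=cv2.INTER_CUBIC))
cv2.imwrite("pics/crop_t.png",cv2.resize(b,None,fx=3.3,fy=3.3,interpolation=cv2.INTER_CUBIC))
c=cv2.imread("pics/scene0.png")[130:195,210:275]
cv2.imwrite("pics/crop_st.png",cv2.resize(c,None,fx=8,fy=8,interpolation=cv2.INTER_CUBIC))
E
```

```text
(no output)
```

View pics/crop_s.png

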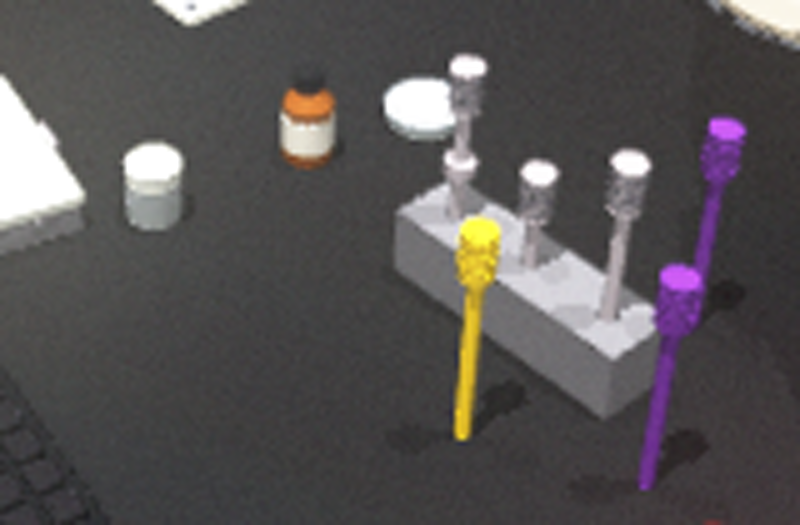

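View pics/crop_t.png

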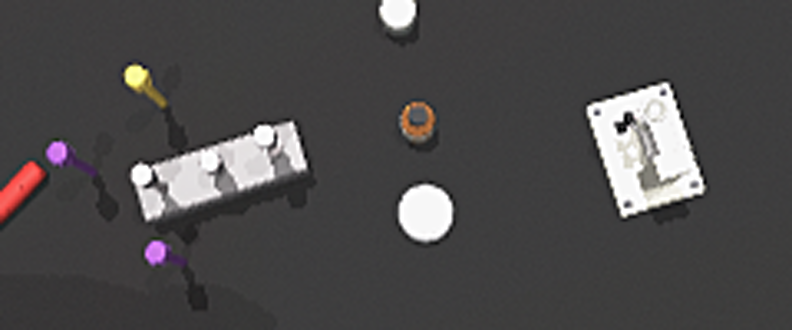

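View pics/crop_st.png

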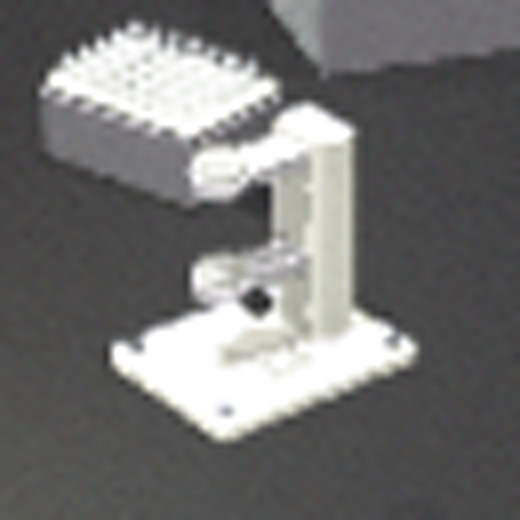

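```bash
cat > h.py <<'E'
import numpy as np,cv2
from cell import monitor, optics, ticket, env
from scipy.spatial.transform import Rotation as Ro
def cam(n):
    p=optics.camera_params(n); return np.array(p["mtx"]),np.array(p["view"])
def proj(n,P,KV=None):
    K,V=KV or cam(n); P=np.atleast_2d(P); c=P@V[:3,:3].T+V[:3,3]; q=np.c_[c[:,0],-c[:,1],-c[:,2]]
    if n=="wrist":
        th=np.arctan2(np.hypot(q[:,0],q[:,1]),q[:,2]); s=th/np.hypot(q[:,0],q[:,1]).clip(1e-9)
        return np.c_[q[:,0]*s*K[0,0]+K[0,2],q[:,1]*s*K[1,1]+K[1,2]]
    return np.c_[q[:,0]/q[:,2]*K[0,0]+K[0,2],q[:,1]/q[:,2]*K[1,1]+K[1,2]]
def ray(n,uv,KV=None):
    K,V=KV or cam(n); x=(uv[0]-K[0,2])/K[0,0]; y=(uv[1]-K[1,2])/K[1,1]
    if n=="wrist":
        r=np.hypot(x,y); s=np.sin(r)/max(r,1e-9); d=np.array([x*s,-y*s,-np.cos(r)])
    else: d=np.array([x,-y,-1.])
    R=V[:3,:3]; return -R.T@V[:3,3], R.T@d/np.linalg.norm(d)
def onplane(n,uv,z,KV=None):
    o,d=ray(n,uv,KV); return o+d*(z-o[2])/d[2]
def tri(*rays):
    A=np.zeros((3,3));b=np.zeros(3)
    for o,d in rays:
        M=np.eye(3)-np.outer(d,d);A+=M;b+=M@o
    p=np.linalg.solve(A,b); return p,[np.linalg.norm((np.eye(3)-np.outer(d,d))@(p-o)) for o,d in rays]
def save(n,name,crop=None,f=1):
    im=optics.get_image(n)[:,:,::-1].copy(); cv2.imwrite(f"pics/{name}_full.png",im)
    if crop: im=im[crop[1]:crop[3],crop[0]:crop[2]]
    cv2.imwrite(f"pics/{name}.png",cv2.resize(im,None,fx=f,fy=f,interpolation=cv2.INTER_CUBIC)); return im
E
python3 - <<'E'
from h import *
for n in["scene","top","wrist"]:
    o,d=ray(n,cam(n)[0][:2,2]); print(n,o.round(3),d.round(3))
# rods: knob-top blobs
for nm,s,t,z in [("long",(326,213),(173,222.5),.167),("short",(308,214),(193.5,218.5),.122),("collar",(294,194),(210.3,211),.167)]:
    print(nm,onplane("scene",s,z).round(4),onplane("top",t,z).round(4),tri(ray("scene",s),ray("top",t)))
b=cv2.imread("pics/top0.png")[185:245,300:350]
cv2.imwrite("pics/crop_tst.png",cv2.resize(b,None,fx=10,fy=10,interpolation=cv2.INTER_CUBIC))
for nm,t,z in [("dish",(259,234),.015),("bottle",(256.5,206),.075),("jar",(250.5,173.5),.045),("yellow",(171,193),.16),("p1",(147.5,216),.16),("p2",(177.5,246),.16)]: print(nm,onplane("top",t,z).round(3))
E
```

```text
scene [1.078 0.89  0.785] [-0.407 -0.727 -0.552]
top [0.275 0.019 1.52 ] [ 0.219 -0.023 -0.975]
wrist [0.205 0.699 0.384] [ 0.266 -0.111 -0.958]
long [0.4888 0.2855 0.167 ] [0.4857 0.2798 0.167 ] (array([0.48570558, 0.28113872, 0.16308733]), [np.float64(0.0008369863310952152), np.float64(0.0008369863310951741)])
short [0.4971 0.2185 0.122 ] [0.4977 0.2168 0.122 ] (array([0.49717068, 0.21736563, 0.12139677]), [np.float64(0.0007948081307623505), np.float64(0.0007948081307622224)])
collar [0.5124 0.1612 0.167 ] [0.5087 0.1518 0.167 ] (array([0.50845818, 0.153416  , 0.16142976]), [np.float64(0.001612363640778386), np.float64(0.0016123636407783801)])
dish [ 0.427 -0.003  0.015]
bottle [ 0.522 -0.006  0.075]
jar [ 0.652 -0.     0.045]
yellow [0.589 0.28  0.16 ]
p1 [0.52  0.365 0.16 ]
p2 [0.407 0.273 0.16 ]
```

View pics/crop_tst.png

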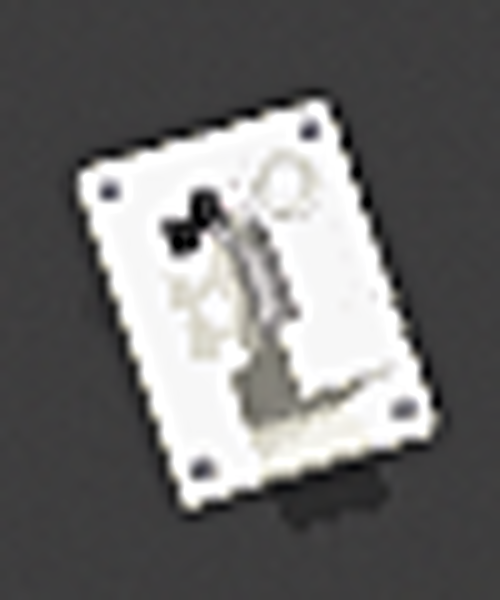

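```bash
python3 - <<'E'
from h import *
s,t=(237.2,149.5),(328.5,203.5)
print(onplane("scene",s,.13),onplane("top",t,.13),tri(ray("scene",s),ray("top",t)))
for c in [(80,165),(330,100),(440,430),(185,510)]:
    print(onplane("top",(300+c[0]/10-.45,185+c[1]/10-.45),.012).round(4))
a=onplane("top",(308,201.5),.012)
E
```

```text
[ 0.49280135 -0.25572495  0.13      ] [ 0.4896984  -0.25463351  0.13      ] (array([ 0.49113079, -0.25570933,  0.12916918]), [np.float64(0.0015482692374146), np.float64(0.0015482692374144968)])
[ 0.5271 -0.201   0.012 ]
[ 0.5399 -0.2987  0.012 ]
[ 0.4113 -0.3184  0.012 ]
[ 0.3939 -0.2197  0.012 ]
```

```bash
cat >> h.py <<'E'
def plan(p,yaw):
    s=monitor.state(); R=Ro.from_euler("xyz",s["orientation"]); Rt=Ro.from_euler("xyz",[-np.pi/2,0,yaw])
    d=R.inv().apply(np.array(p)-s["tool_pos"])*1e3; w=(R.inv()*Rt).as_rotvec(degrees=True)
    print("t",round(s["clock"],2),"pos",s["tool_pos"].round(4),"rpy",s["orientation"].round(4),"gap",round(s["finger_gap"],4),"F",s["force"].round(2)); print("shift",d.round(1),"turn",w.round(2))
E
python3 - <<'E'
from h import *
plan([.486,.281,.27],.524)
print(proj("wrist",monitor.state()["tool_pos"]))
E
```

```text
t 0.15 pos [0.2787 0.6689 0.2399] rpy [-1.5709e+00  1.2000e-03  1.1760e+00] gap 0.0932 F [-0.03  1.1  -0.13]
shift [-278.4  -29.7 -340.5] turn [ 3.000e-02  3.736e+01 -6.000e-02]
[[256.50685707 257.44700986]]
```

Call:
{"api": "arm_command", "payload": {
  "motion": "-12 -4 -15 0 2 0 0.5; -37 -10 -45 0 6 0 0.5; -62 -18 -76 0 11 0 0.5; -88 -25 -108 0 16 0 0.5; -114 -30 -140 0 21 0 0.5; -140 -30 -171 0 26 0 0.5; -165 -30 -203 0 31 0 0.5; -190 -30 -234 0 35 0 0.5; -215 -30 -265 0 37.4 0 0.5; -240 -30 -294 0 37.4 0 0.5; -260 -30 -318 0 37.4 0 0.5; -273 -30 -334 0 37.4 0 0.5; -278.4 -30 -340.5 0 37.4 0 0.5; -278.4 -30 -340.5 0 37.4 0 0.5; -278.4 -30 -340.5 0 37.4 0 0.5; -278.4 -30 -340.5 0 37.4 0 0.5"
}}

```text
clock: 1.48
tool_pos: [0.4852, 0.2831, 0.2705]
orientation: [-1.57, 0.0, 0.526]
force: [-0.3, 0.8, 0.7]
finger_gap: 0.0466
```

```bash
python3 - <<'E'
from h import *
plan([.486,.281,.27],.524)
KV=cam("wrist"); save("wrist","w1",(100,120,420,384),2.4)
im=cv2.imread("pics/w1_full.png")
s=monitor.state()
for nm,P in [("tcp",s["tool_pos"]),("knobtop",[.486,.281,.167]),("short",[.4972,.2174,.122]),("collar",[.5085,.1534,.167])]: print(nm,proj("wrist",P,KV).round(1))
E
```

```text
t 1.48 pos [0.4852 0.2831 0.2705] rpy [-1.570e+00  2.000e-04  5.255e-01] gap 0.0466 F [-0.31  0.82  0.69]
shift [-0.4  0.4 -2.2] turn [-0.04  0.09 -0.01]
tcp [[255.7 257.3]]
knobtop [[255.4 202.2]]
short [[235.2 241.9]]
collar [[213.3 311. ]]
```

View pics/w1.png

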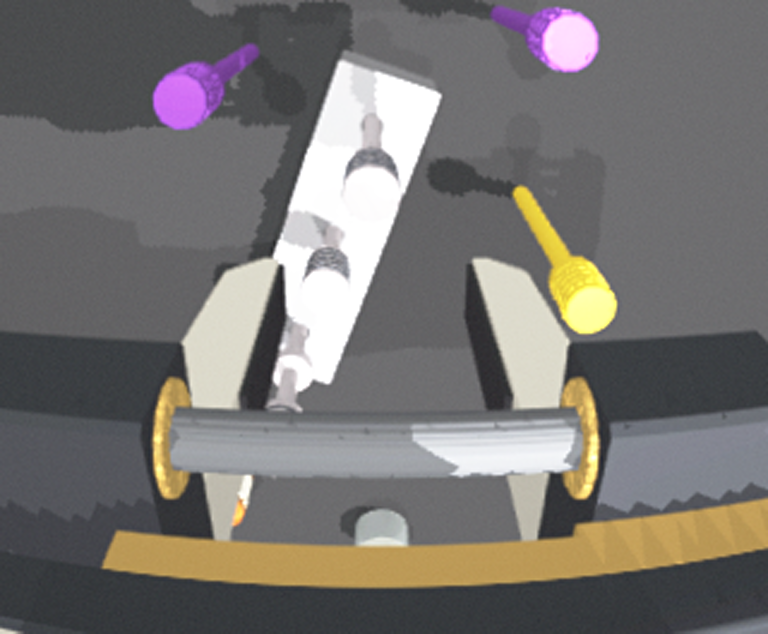

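```bash
python3 - <<'E'
from h import *
KV=cam("wrist")
im=cv2.imread("pics/w1_full.png")[170:220,225:285]
cv2.imwrite("pics/w1k.png",cv2.resize(im,None,fx=10,fy=10,interpolation=cv2.INTER_CUBIC))
for u in [(255,200),(254.5,199.5)]: print(onplane("wrist",u,.167,KV).round(4))
E
```

```text
[0.4846 0.2826 0.167 ]
[0.484  0.2828 0.167 ]
```

View pics/w1k.png

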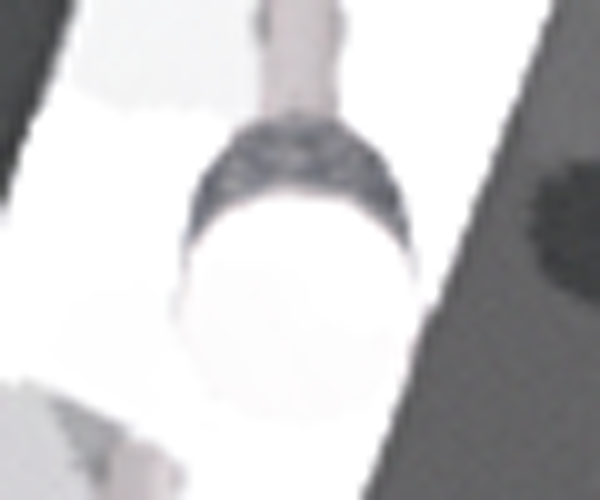

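```bash
python3 - <<'E'
from h import *
plan([.4845,.2823,.153],.526)
E
```

```text
t 1.53 pos [0.4852 0.2832 0.2704] rpy [-1.5702e+00  2.0000e-04  5.2600e-01] gap 0.0464 F [-0.05  0.88 -0.03]
shift [ -1.  117.4  -0.5] turn [-0.04 -0.   -0.01]
```

Call:
{"api": "arm_command", "payload": {
  "motion": "-1 10 -0.5 0 0 0 0.5; -1 32 -0.5 0 0 0 0.5; -1 58 -0.5 0 0 0 0.5; -1 84 -0.5 0 0 0 0.5; -1 105 -0.5 0 0 0 0.5; -1 115 -0.5 0 0 0 0.5; -1 117.4 -0.5 0 0 0 0.5; -1 117.4 -0.5 0 0 0 0.5; -1 117.4 -0.5 0 0 0 0.5"
}}

```text
clock: 2.28
tool_pos: [0.4858, 0.2808, 0.1539]
orientation: [-1.571, -0.001, 0.524]
force: [-1.0, -0.1, 0.4]
finger_gap: 0.0463
```

```bash
python3 - <<'E'
from h import *
plan([.4845,.2823,.153],.526)
save("wrist","w2",(150,180,360,330),3.6)
E
```

```text
t 2.28 pos [0.4858 0.2808 0.1539] rpy [-1.5707e+00 -1.0000e-03  5.2360e-01] gap 0.0463 F [-0.99 -0.08  0.44]
shift [-0.4  0.9  1.9] turn [-0.   -0.14  0.06]
```

View pics/w2.png

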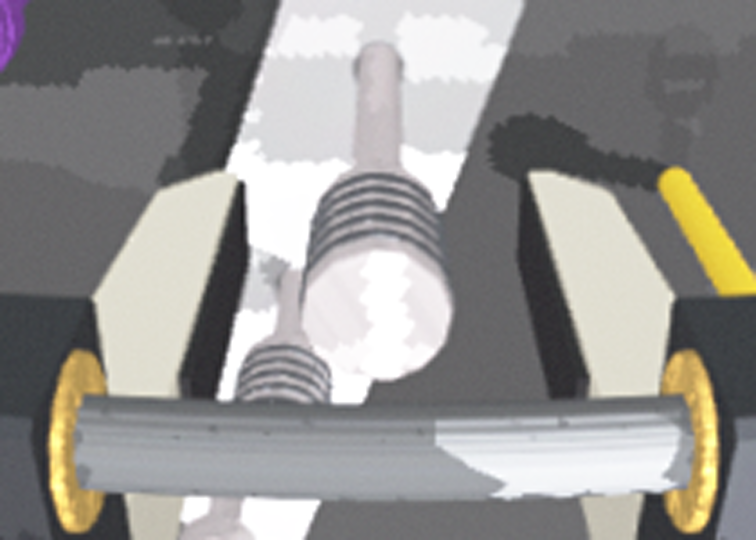

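```bash
python3 - <<'E'
from h import *
s=monitor.state();print(s["tool_pos"])
p=onplane("wrist",(254.6,266.5),.167);print(p)
R=Ro.from_euler("xyz",s["orientation"]);print(R.inv().apply(p-s["tool_pos"])*1e3)
E
```

```text
[0.48596765 0.28084635 0.15423344]
[0.484612   0.28205241 0.167     ]
[ -0.54965411 -12.76725341   1.72412857]
```

Call:
{"api": "arm_command", "payload": {
  "motion": "-0.5 0.5 1 0 0 0 0.5; -0.5 1 1.6 0 0 0 0.5; -0.5 1 1.6 0 0 0 0; -0.5 1 1.6 0 0 0 0; -0.5 1 1.6 0 0 0 0; -0.5 1 1.6 0 0 0 0; -0.5 1 1.6 0 0 0 0; -0.5 1 1.6 0 0 0 0; -0.5 1 1.6 0 0 0 0"
}}

```text
clock: 3.08
tool_pos: [0.4843, 0.2815, 0.1523]
orientation: [-1.571, -0.0, 0.523]
force: [0.1, 0.2, 1.7]
finger_gap: 0.0211
```

```bash
python3 - <<'E'
from h import *
plan([.4858,.281,.345],.524)
save("wrist","w3",(150,180,360,330),3.6)
E
```

```text
t 3.08 pos [0.4843 0.2815 0.1523] rpy [-1.5708e+00 -1.0000e-04  5.2330e-01] gap 0.0211 F [0.15 0.15 1.65]
shift [   1.1 -192.7   -1.2] turn [ 0.   -0.04  0.  ]
```

View pics/w3.png

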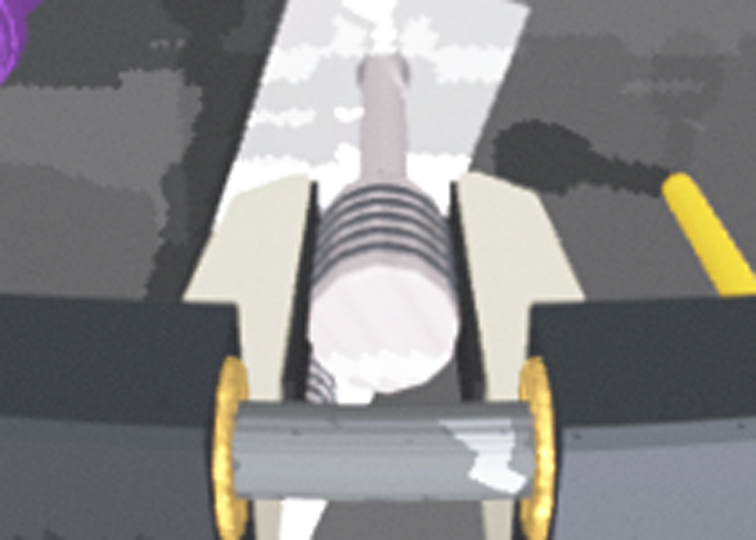

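Call:
{"api": "arm_command", "payload": {
  "motion": "0 -5 0 0 0 0 0; 0 -15 0 0 0 0 0; 0 -28 0 0 0 0 0; 0 -42 0 0 0 0 0; 0 -60 0 0 0 0 0; 0 -82 0 0 0 0 0; 0 -106 0 0 0 0 0; 0 -130 0 0 0 0 0; 0 -154 0 0 0 0 0; 0 -174 0 0 0 0 0; 0 -187 0 0 0 0 0; 0 -193 0 0 0 0 0; 0 -193 0 0 0 0 0; 0 -193 0 0 0 0 0"
}}

```text
clock: 4.3
tool_pos: [0.4839, 0.2813, 0.3451]
orientation: [-1.571, 0.0, 0.523]
force: [0.1, -0.5, -1.3]
finger_gap: 0.0214
```

```bash
python3 - <<'E'
from h import *
plan([.491,-.255,.345],-.48)
s=monitor.state(); tp=s["tool_pos"]
print("foot pred",proj("wrist",tp+[0,0,-.145]), proj("scene",tp+[0,0,-.145]),proj("scene",tp))
save("wrist","w4",(100,100,420,340),2.4)
save("scene","s4",(200,60,420,220),3.6)
E
```

```text
t 4.3 pos [0.4839 0.2813 0.3451] rpy [-1.5708e+00  1.0000e-04  5.2330e-01] gap 0.0214 F [ 0.08 -0.46 -1.3 ]
shift [-2.619e+02  1.000e-01 -4.681e+02] turn [ 0.000e+00  5.749e+01 -1.000e-02]
foot pred [[255.91361072 187.03229922]] [[327.77746941 202.31980878]] [[334.47230796 156.81255667]]
```

View pics/w4.png

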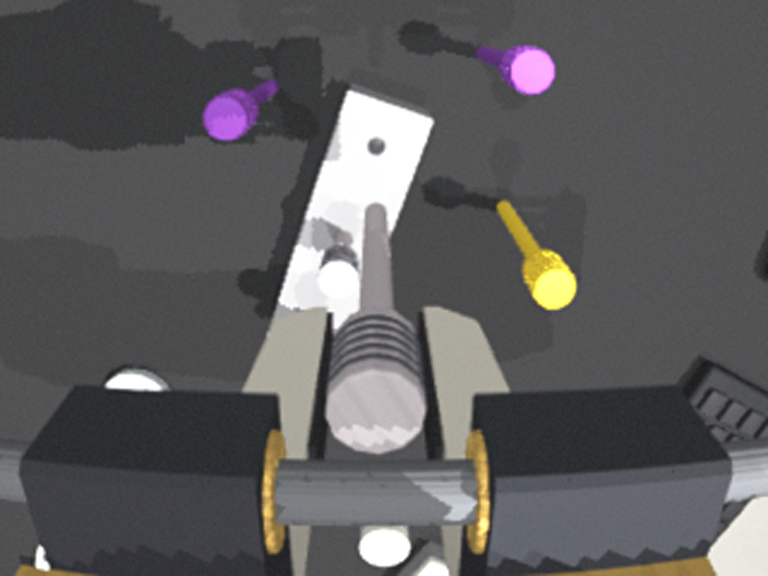

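View pics/s4.png

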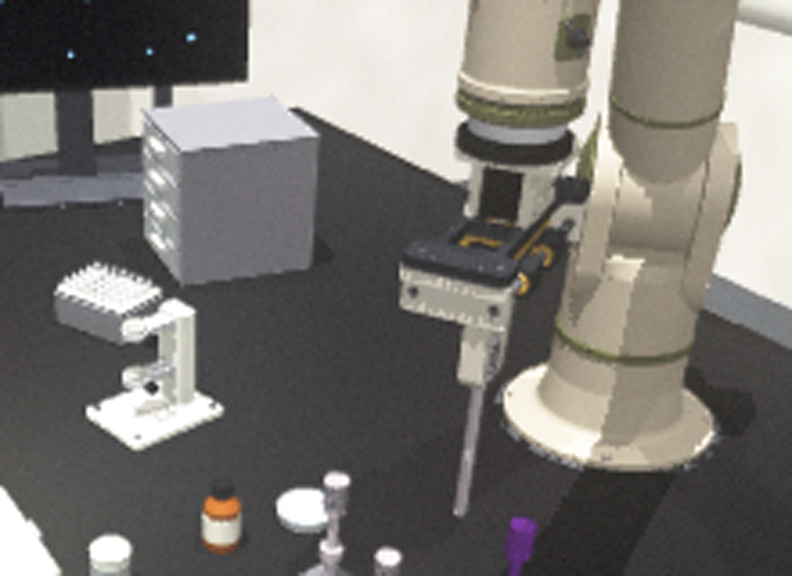

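```bash
python3 - <<'E'
from h import *
plan([.509,-.2195,.345],-.48)
E
```

```text
t 4.4 pos [0.4837 0.2812 0.3443] rpy [-1.571   0.0017  0.5233] gap 0.022 F [-0.74  0.04 -1.3 ]
shift [-2.283e+02 -2.000e-01 -4.463e+02] turn [ 0.06 57.49 -0.08]
```

Call:
{"api": "arm_command", "payload": {
  "motion": "-3 0 -7 0 1 0 0; -10 0 -20 0 2.6 0 0; -20 0 -40 0 5 0 0; -33 0 -65 0 8.5 0 0; -47 0 -93 0 12 0 0; -62 0 -122 0 16 0 0; -77 0 -151 0 20 0 0; -92 0 -180 0 24 0 0; -107 0 -209 0 28 0 0; -122 0 -238 0 32 0 0; -137 0 -267 0 36 0 0; -152 0 -296 0 40 0 0; -167 0 -325 0 44 0 0; -181 0 -353 0 48 0 0; -194 0 -379 0 51 0 0; -206 0 -402 0 54 0 0; -216 0 -421 0 56 0 0; -223 0 -435 0 57 0 0; -227 0 -443 0 57.5 0 0; -228.3 0 -446.3 0 57.5 0 0"
}}

```text
clock: 6.07
tool_pos: [0.5079, -0.2219, 0.3452]
orientation: [-1.571, 0.0, -0.486]
force: [-0.5, 0.3, -0.1]
finger_gap: 0.0216
```

Call:
{"api": "arm_command", "payload": {
  "motion": "0 0 0 0 0 0 0; 0 0 0 0 0 0 0; 0 0 0 0 0 0 0; 0 0 0 0 0 0 0"
}}

```text
clock: 6.4
tool_pos: [0.5096, -0.2182, 0.3452]
orientation: [-1.57, 0.0, -0.479]
force: [0.1, -0.7, -0.1]
finger_gap: 0.0216
```

```bash
python3 - <<'E'
from h import *
plan([.491,-.255,.345],-.48)
tp=monitor.state()["tool_pos"]
print("foot pred",proj("wrist",tp+[0,0,-.145]),"mouth",proj("wrist",[.491,-.255,.13]),proj("wrist",[.491,-.255,.07]))
save("wrist","w5",(130,70,380,260),3.2)
E
```

```text
t 6.4 pos [ 0.5096 -0.2182  0.3452] rpy [-1.5704e+00  2.0000e-04 -4.7880e-01] gap 0.0216 F [ 0.07 -0.71 -0.08]
shift [  0.5   0.2 -41.2] turn [-0.02  0.07 -0.01]
foot pred [[255.56495614 187.47174739]] mouth [[256.102147   203.87072623]] [[256.15126324 190.76650371]]
```

View pics/w5.png

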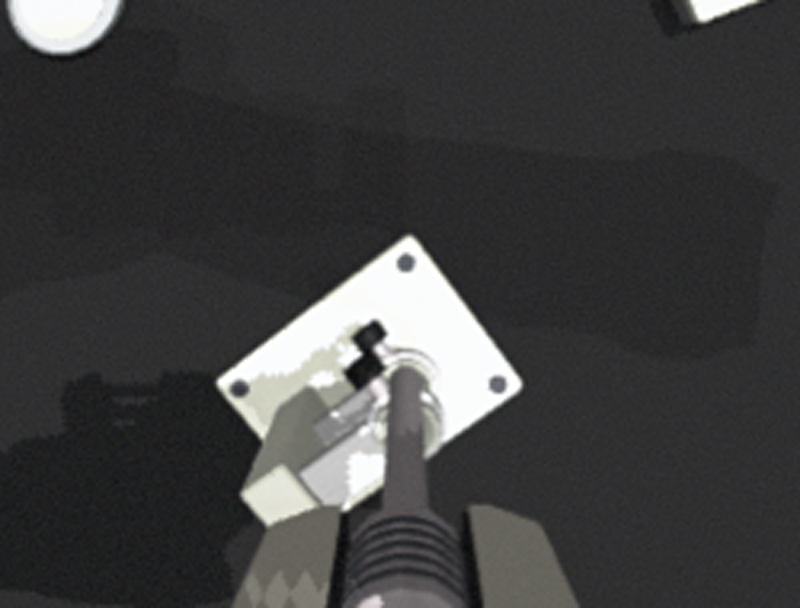

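Call:
{"api": "arm_command", "payload": {
  "motion": "0 1 -6 0 0 0 0; 0 4 -18 0 0 0 0; 0 8 -32 0 0 0 0; 0 13 -48 0 0 0 0; 0 18 -62 0 0 0 0; 0 23 -74 0 0 0 0; 0 25 -80 0 0 0 0; 0 25 -81 0 0 0 0; 0 25 -81 0 0 0 0; 0 25 -81 0 0 0 0; 0 25 -81 0 0 0 0; 0 25 -81 0 0 0 0"
}}

```text
clock: 7.45
tool_pos: [0.4726, -0.2905, 0.3204]
orientation: [-1.571, -0.0, -0.479]
force: [-0.1, 0.5, -0.7]
finger_gap: 0.0218
```

```bash
python3 - <<'E'
from h import *
plan([.491,-.255,.32],-.48)
tp=monitor.state()["tool_pos"]
print("foot pred",proj("wrist",tp+[0,0,-.145]),"mouth",proj("wrist",[.491,-.255,.13]),proj("wrist",[.491,-.255,.07]))
save("wrist","w6",(180,70,340,200),5)
E
```

```text
t 7.45 pos [ 0.4726 -0.2905  0.3204] rpy [-1.5706e+00 -3.0000e-04 -4.7910e-01] gap 0.0218 F [-0.14  0.55 -0.66]
shift [ 0.   0.4 40. ] turn [-0.01  0.05  0.02]
foot pred [[255.51215141 187.44439363]] mouth [[255.63468627 142.53883638]] [[255.73495158 137.14408145]]
```

View pics/w6.png

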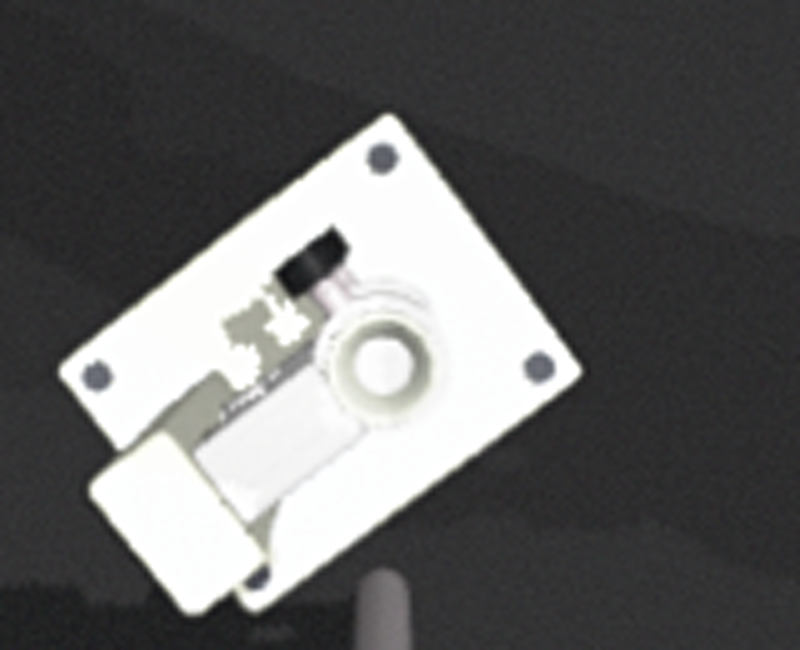

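```bash
python3 - <<'E'
from h import *
KV=cam("wrist"); s=monitor.state(); R=Ro.from_euler("xyz",s["orientation"])
im=cv2.imread("pics/w6_full.png"); g=cv2.cvtColor(im,cv2.COLOR_BGR2GRAY)
m=((g>100)&(g<212)).astype(np.uint8)
z=np.zeros_like(m); cv2.circle(z,(256,142),14,1,-1); m&=z
n,l,st,c=cv2.connectedComponentsWithStats(m); 
for i in range(1,n):
    if st[i,4]>15: print(st[i],c[i])
i=1+np.argmax(st[1:,4]); cs,_=cv2.findContours((l==i).astype(np.uint8),cv2.RETR_EXTERNAL,cv2.CHAIN_APPROX_NONE)
print(cv2.fitEllipse(cs[0]),cv2.minEnclosingCircle(cs[0]))
m=onplane("wrist",(255.5,142.6),.13,KV); f=onplane("wrist",(256.2,188.5),s["tool_pos"][2]-.145,KV)
print("mouth",m,"foot",f,"tcp",s["tool_pos"]); print("rel",R.inv().apply(m-f)*1e3,"mouth-tcp",R.inv().apply(m-s["tool_pos"])*1e3)
cv2.imwrite("pics/w6f.png",cv2.resize(im[165:215,225:285],None,fx=10,fy=10,interpolation=cv2.INTER_CUBIC))
E
```

```text
[249 134  17  18 121] [258.95041322 141.44628099]
((257.114013671875, 142.3367156982422), (14.720231056213379, 16.573999404907227), 137.61961364746094) ((257.21429443359375, 142.39285278320312), 9.046813011169434)
mouth [ 0.49076686 -0.25505182  0.13      ] foot [ 0.47259672 -0.29182588  0.17537614] tcp [ 0.47250408 -0.29049264  0.32037614]
rel [-0.84583006 45.3834817  41.00127811] mouth-tcp [ -0.1914235  190.3834665   39.83411434]
```

View pics/w6f.png

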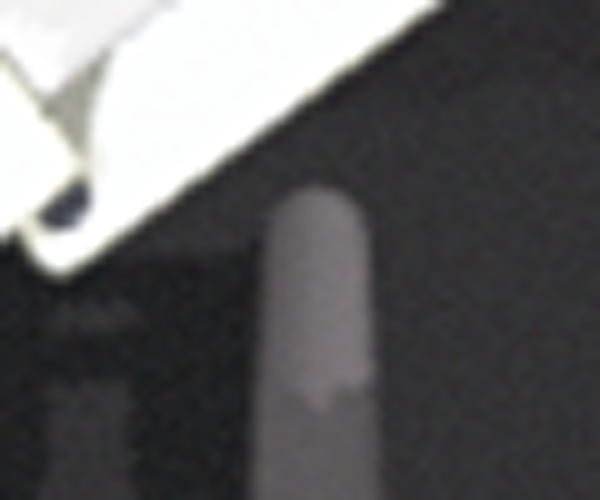

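Call:
{"api": "arm_command", "payload": {
  "motion": "0 0 6 0 0 0 0; -0.5 0 18 0 0 0 0; -0.5 0 30 0 0 0 0; -0.5 0 38 0 0 0 0; -0.5 2 40.3 0 0 0 0; -0.5 10 40.3 0 0 0 0; -0.5 20 40.3 0 0 0 0; -0.5 30 40.3 0 0 0 0; -0.5 34 40.3 0 0 0 0; -0.5 34 40.3 0 0 0 0; -0.5 34 40.3 0 0 0 0; -0.5 34 40.3 0 0 0 0"
}}

```text
clock: 8.5
tool_pos: [0.4903, -0.2555, 0.2864]
orientation: [-1.571, -0.0, -0.481]
force: [-0.8, -1.2, -0.5]
finger_gap: 0.0215
```

```bash
python3 - <<'E'
from h import *
plan([.4908,-.2551,.25],-.479)
tp=monitor.state()["tool_pos"]
print("foot pred",proj("wrist",tp+[0,0,-.145]),"mouth",proj("wrist",[.4908,-.2551,.13]),proj("scene",[.4908,-.2551,.13]),proj("scene",tp+[0,0,-.145]))
save("wrist","w7",(215,140,295,205),10)
save("scene","s7",(200,90,290,190),6)
save("top","t7",(290,160,370,230),8)
E
```

```text
t 8.5 pos [ 0.4903 -0.2555  0.2864] rpy [-1.5709e+00 -3.0000e-04 -4.8090e-01] gap 0.0215 F [-0.78 -1.19 -0.46]
shift [ 0.3 36.4  0.6] turn [ 0.01 -0.11  0.02]
foot pred [[255.50504843 187.34291468]] mouth [[255.83406407 183.89285932]] [[237.71417595 149.45017567]] [[237.73724017 146.83068281]]
```

View pics/w7.png

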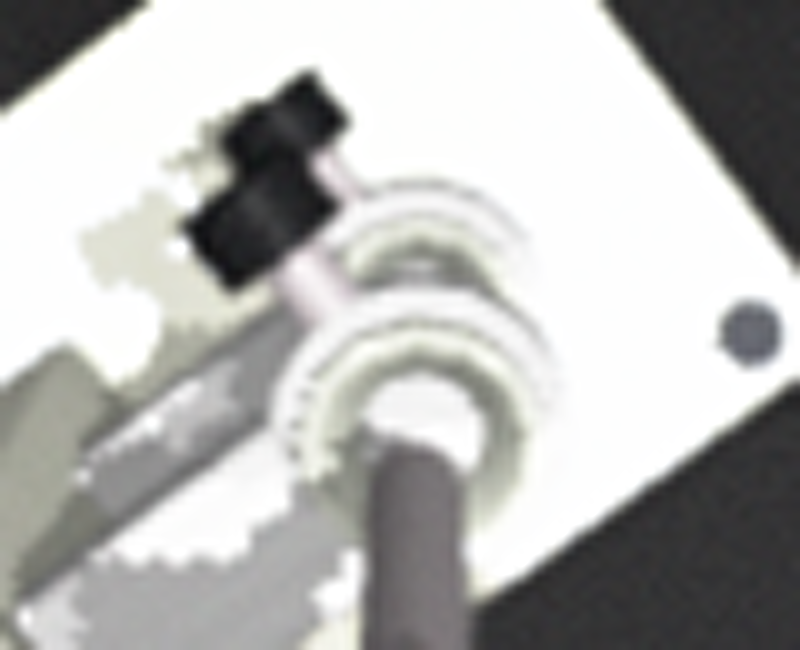

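View pics/s7.png

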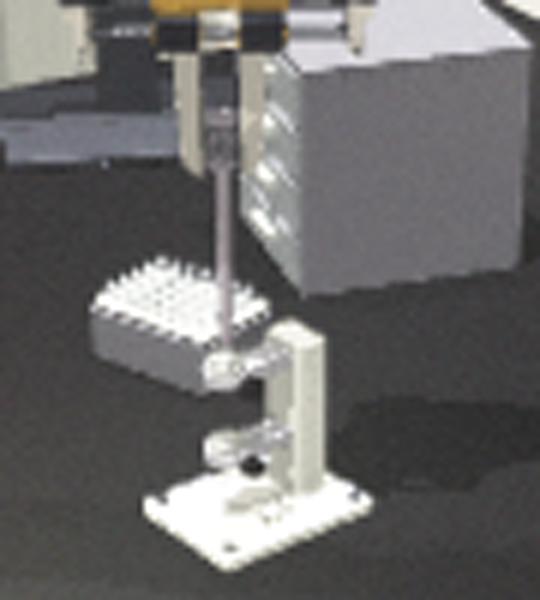

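```bash
python3 - <<'E'
from h import *
KV=cam("wrist"); s=monitor.state(); R=Ro.from_euler("xyz",s["orientation"])
for mu,fu in [((256.75,182.5),(256.3,188)),((256.6,183),(256.3,187.6))]:
    m=onplane("wrist",mu,.13,KV); f=onplane("wrist",fu,s["tool_pos"][2]-.145,KV)
    print("mouth",m,"foot",f,"rel",R.inv().apply(m-f)*1e3,"m-tcp",R.inv().apply(m-s["tool_pos"])*1e3)
im=cv2.imread("pics/w7_full.png");KV
c=proj("wrist",s["tool_pos"]+[0,0,-.145],KV)[0]
a=cv2.resize(im[140:205,215:295],None,fx=10,fy=10,interpolation=cv2.INTER_CUBIC)
M=np.array([.4908,-.2551,.13])
t=np.linspace(0,2*np.pi,60); 
for r,z,col in [(.0115,.13,(0,0,255)),(.013,.13,(0,160,0)),(.0065,.124,(255,0,0))]:
    P=np.c_[M[0]+r*np.cos(t),M[1]+r*np.sin(t),0*t+z]; q=(proj("wrist",P,KV)-[215,140]+.45)*10
    cv2.polylines(a,[q.astype(int)],True,col,1)
F=s["tool_pos"]+[0,0,-.145]; P=np.c_[F[0]+.005*np.cos(t),F[1]+.005*np.sin(t),0*t+F[2]]
cv2.polylines(a,[((proj("wrist",P,KV)-[215,140]+.45)*10).astype(int)],True,(255,0,255),1)
cv2.imwrite("pics/w7o.png",a)
E
```

```text
mouth [ 0.49255176 -0.25402586  0.13      ] foot [ 0.49087689 -0.25621672  0.14159873] rel [ 0.46430781 11.59935658  2.7156679 ] m-tcp [  1.245781   156.59987876   2.09965802]
mouth [ 0.49216371 -0.2544326   0.13      ] foot [ 0.49107033 -0.25584491  0.14159873] rel [ 0.30852974 11.599141    1.75649933] m-tcp [  1.089682   156.59970901   1.55960573]
```

View pics/w7o.png

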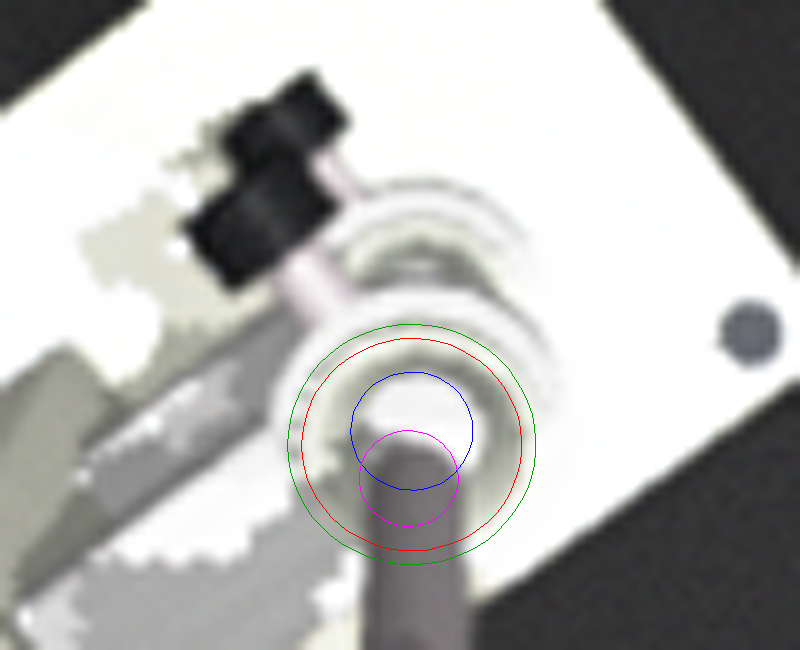

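View pics/t7.png

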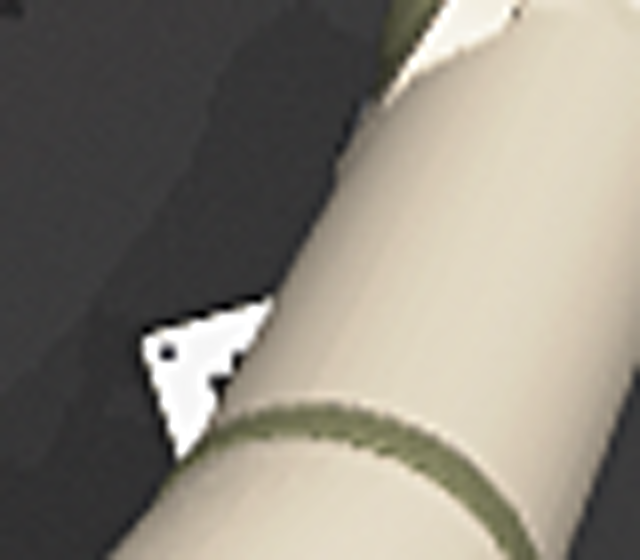

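Call:
{"api": "arm_command", "payload": {
  "motion": "0.3 0 1 0 0 0 0; 0.3 2 1.7 0 0 0 0; 0.3 5 1.7 0 0 0 0; 0.3 9 1.7 0 0 0 0; 0.3 12 1.7 0 0 0 0; 0.3 14 1.7 0 0 0 0; 0.3 16 1.7 0 0 0 0; 0.3 18 1.7 0 0 0 0; 0.3 20 1.7 0 0 0 0; 0.3 20 1.7 0 0 0 0; 0.3 20 1.7 0 0 0 0"
}}

```text
clock: 9.57
tool_pos: [0.4912, -0.2538, 0.2662]
orientation: [-1.571, 0.0, -0.48]
force: [-0.8, -0.7, -1.5]
finger_gap: 0.0215
```

```bash
python3 - <<'E'
from h import *
plan([.492,-.2545,.25],-.479)
print(monitor.state()["moment"].round(3))
save("wrist","w8",(215,140,295,205),10)
save("scene","s8",(215,110,275,180),9)
E
```

```text
t 9.57 pos [ 0.4912 -0.2538  0.2662] rpy [-1.571   0.     -0.4804] gap 0.0215 F [-0.79 -0.66 -1.52]
shift [ 1.  16.2 -0.3] turn [ 0.01 -0.08 -0.  ]
[-0.193  0.113  0.035]
```

View pics/w8.png

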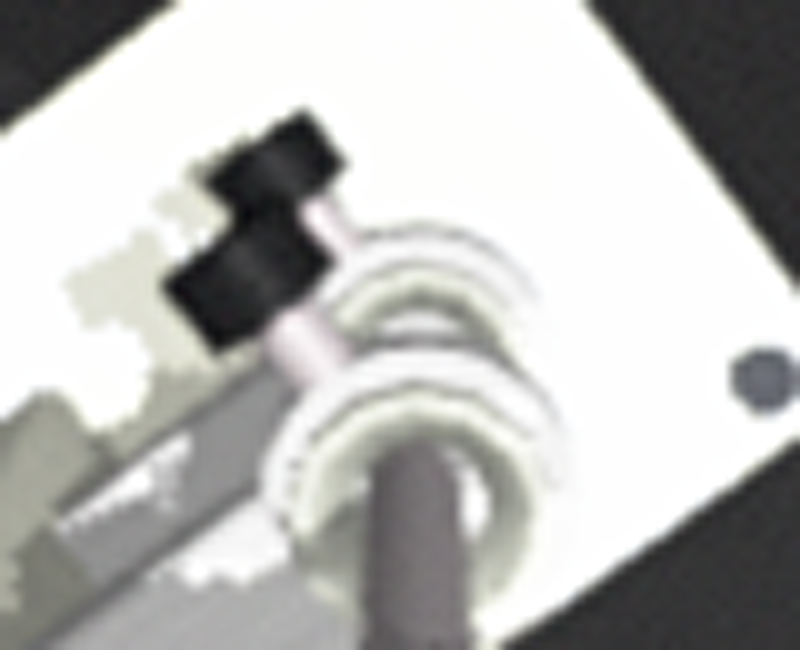

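View pics/s8.png

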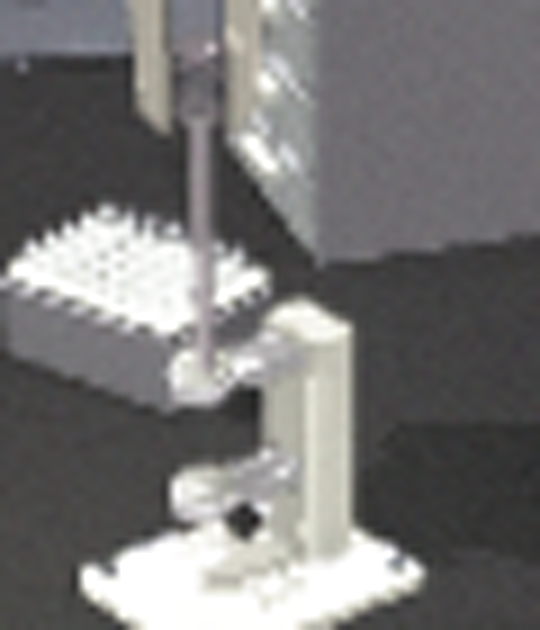

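Call:
{"api": "arm_command", "payload": {
  "motion": "0.4 0 0.6 0 0 0 0; 0.4 1 1 0 0 0 0; 0.4 2.5 1 0 0 0 0; 0.4 4 1 0 0 0 0; 0.4 5.5 1 0 0 0 0; 0.4 7 1 0 0 0 0; 0.4 7 1 0 0 0 0"
}}

```text
clock: 10.25
tool_pos: [0.4921, -0.2531, 0.2589]
orientation: [-1.571, 0.0, -0.48]
force: [-0.7, -1.9, -1.0]
finger_gap: 0.0215
```

```bash
python3 - <<'E'
from h import *
plan([.492,-.2545,.25],-.479)
print(monitor.state()["moment"].round(3))
save("wrist","w9",(215,140,295,205),10)
E
```

```text
t 10.25 pos [ 0.4921 -0.2531  0.2589] rpy [-1.5711  0.     -0.4804] gap 0.0215 F [-0.75 -1.94 -1.03]
shift [ 0.6  8.9 -1.2] turn [ 0.02 -0.08 -0.  ]
[-0.807  0.208 -0.056]
```

View pics/w9.png

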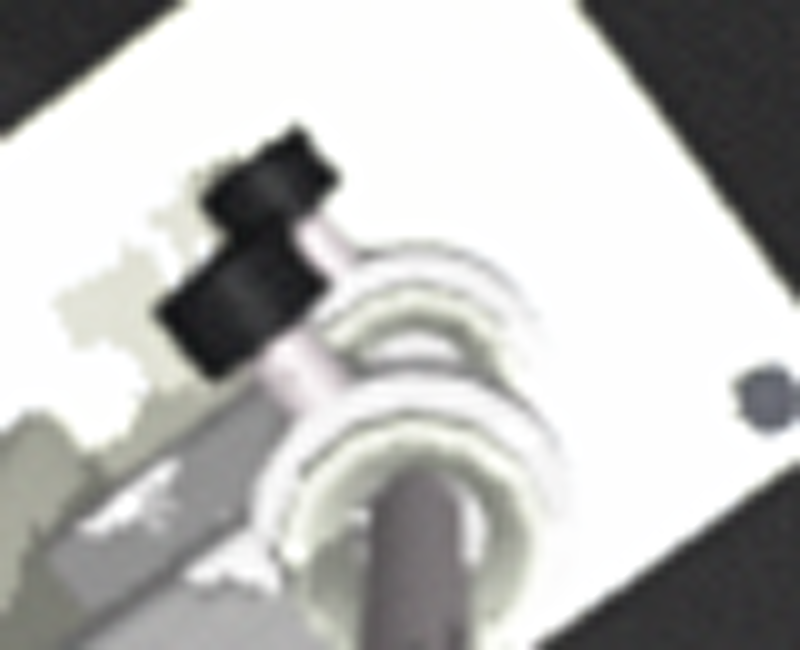

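Call:
{"api": "arm_command", "payload": {
  "motion": "0 0 -0.5 0 0 0 0; 0 0 -1 0 0 0 0; 0 0 -1 0 0 0 0; 0 0 -1 0 0 0 0"
}}

```text
clock: 10.63
tool_pos: [0.4917, -0.2537, 0.2592]
orientation: [-1.571, 0.0, -0.48]
force: [1.0, -1.2, -1.5]
finger_gap: 0.0215
```

```bash
python3 - <<'E'
from h import *
plan([.492,-.2545,.25],-.479)
print(monitor.state()["moment"].round(3))
E
```

```text
t 10.63 pos [ 0.4917 -0.2537  0.2592] rpy [-1.5706e+00  1.0000e-04 -4.8020e-01] gap 0.0215 F [ 1.04 -1.23 -1.52]
shift [ 0.7  9.2 -0.6] turn [-0.01 -0.07 -0.01]
[-0.52   0.179 -0.01 ]
```

Call:
{"api": "arm_command", "payload": {
  "motion": "0.2 0 -0.5 0 0 0 0; 0.2 0 -0.9 0 0 0 0; 0.2 0 -0.9 0 0 0 0; 0.2 0 -0.9 0 0 0 0"
}}

```text
clock: 10.97
tool_pos: [0.4915, -0.2545, 0.2593]
orientation: [-1.57, 0.0, -0.48]
force: [-0.2, 0.1, -0.1]
finger_gap: 0.0213
```

```bash
python3 - <<'E'
from h import *
plan([.492,-.2545,.25],-.479)
print(monitor.state()["moment"].round(3))
save("wrist","w10",(215,140,295,205),10)
print(monitor.state()["moment"].round(3),monitor.state()["force"].round(2))
E
```

```text
t 10.97 pos [ 0.4915 -0.2545  0.2593] rpy [-1.5705  0.     -0.4802] gap 0.0213 F [-0.22  0.11 -0.1 ]
shift [0.4 9.3 0.3] turn [-0.02 -0.07 -0.  ]
[-0.03   0.15   0.013]
[-0.089  0.095  0.079] [-0.26  0.64 -0.84]
```

View pics/w10.png

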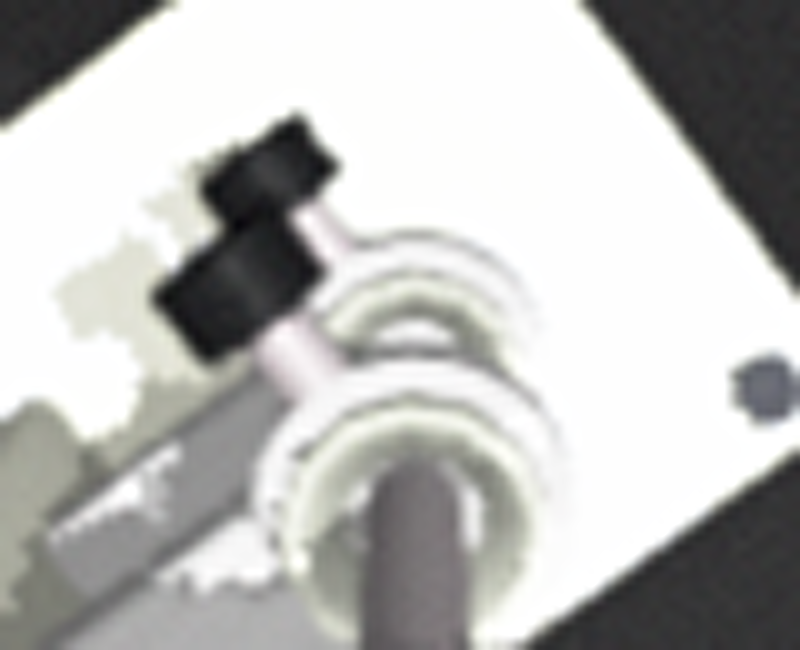

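Call:
{"api": "arm_command", "payload": {
  "motion": "0 0 -0.8 0 0 0 0; 0 2 -0.8 0 0 0 0; 0 4 -0.8 0 0 0 0; 0 6 -0.8 0 0 0 0; 0 8 -0.8 0 0 0 0; 0 10 -0.8 0 0 0 0; 0 12 -0.8 0 0 0 0; 0 12 -0.8 0 0 0 0; 0 12 -0.8 0 0 0 0"
}}

```text
clock: 11.77
tool_pos: [0.491, -0.2555, 0.2471]
orientation: [-1.571, 0.0, -0.48]
force: [-0.7, 0.5, -0.8]
finger_gap: 0.0214
```

```bash
python3 - <<'E'
from h import *
plan([.492,-.2545,.25],-.479)
print(monitor.state()["moment"].round(3))
save("wrist","w11",(215,140,295,205),10)
print(monitor.state()["moment"].round(3),monitor.state()["force"].round(2))
save("scene","s11",(215,110,275,180),9)
print(monitor.state()["moment"].round(3),monitor.state()["force"].round(2))
E
```

```text
t 11.77 pos [ 0.491  -0.2555  0.2471] rpy [-1.5709e+00  2.0000e-04 -4.8030e-01] gap 0.0214 F [-0.69  0.45 -0.76]
shift [ 0.4 -2.9  1.3] turn [ 0.   -0.07 -0.01]
[-0.099  0.112 -0.095]
[-0.043  0.16  -0.013] [-0.94  0.18 -1.03]
[-0.106  0.158  0.041] [ 0.36 -1.25 -1.25]
```

View pics/w11.png

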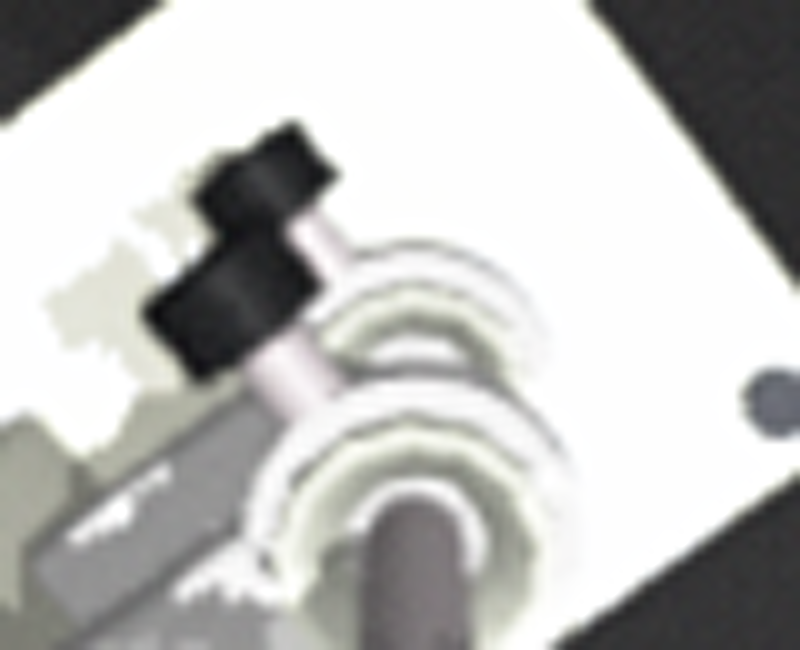

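View pics/s11.png

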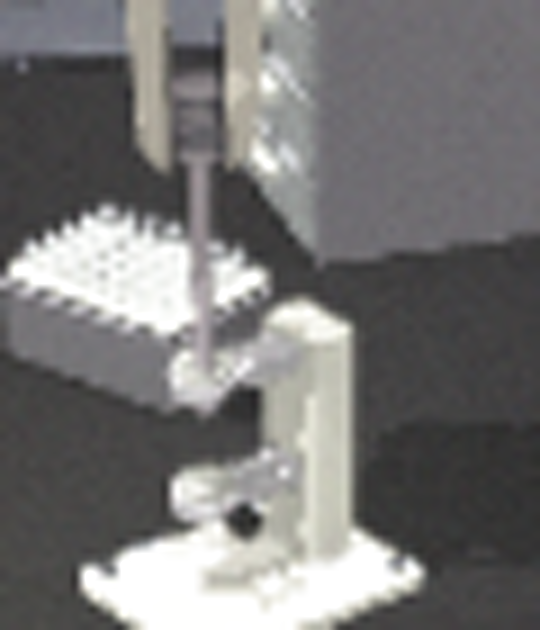

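Call:
{"api": "arm_command", "payload": {
  "motion": "0 2 0 0 0 0 0; 0 5 0 0 0 0 0; 0 9 0 0 0 0 0; 0 13 0 0 0 0 0; 0 17 0 0 0 0 0; 0 21 0 0 0 0 0; 0 25 0 0 0 0 0; 0 28 0 0 0 0 0; 0 31 0 0 0 0 0; 0 33 0 0 0 0 0; 0 35 0 0 0 0 0; 0 36 0 0 0 0 0; 0 36 0 0 0 0 0; 0 36 0 0 0 0 0"
}}

```text
clock: 13.03
tool_pos: [0.4911, -0.2555, 0.2113]
orientation: [-1.571, -0.0, -0.48]
force: [0.1, 0.2, -0.6]
finger_gap: 0.0214
```

```bash
python3 - <<'E'
from h import *
plan([.491,-.2555,.175],-.479)
print(monitor.state()["moment"].round(3))
save("wrist","w12",(215,140,295,205),10)
print(monitor.state()["moment"].round(3),monitor.state()["force"].round(2))
save("scene","s12",(215,110,275,180),9)
print(monitor.state()["moment"].round(3),monitor.state()["force"].round(2))
E
```

```text
t 13.03 pos [ 0.4911 -0.2555  0.2113] rpy [-1.5708e+00 -2.0000e-04 -4.8040e-01] gap 0.0214 F [ 0.06  0.16 -0.56]
shift [-0.1 36.3 -0. ] turn [-0.   -0.08  0.01]
[-0.036  0.085 -0.033]
[-0.09   0.154  0.044] [-0.02  0.37 -1.52]
[-0.054  0.079  0.009] [-0.14 -0.65 -0.48]
```

View pics/w12.png

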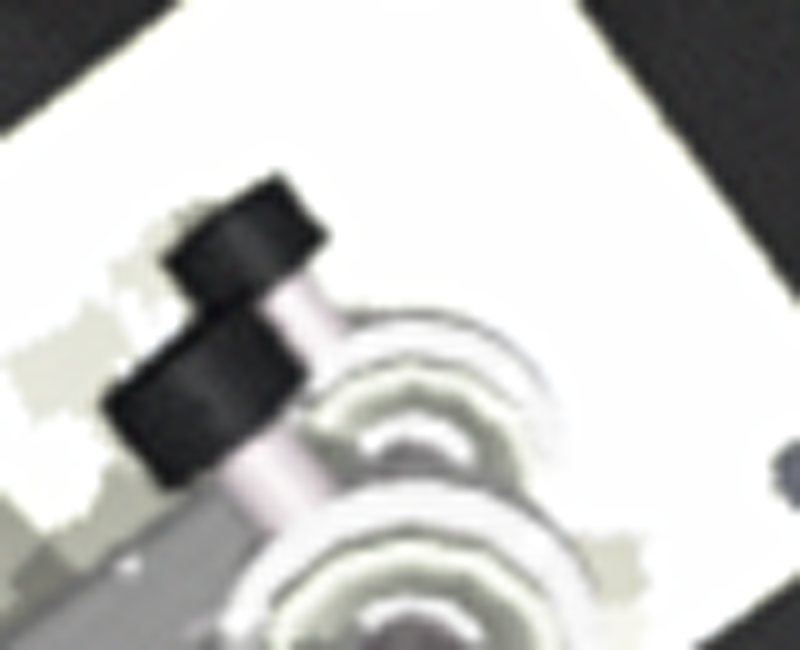

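View pics/s12.png

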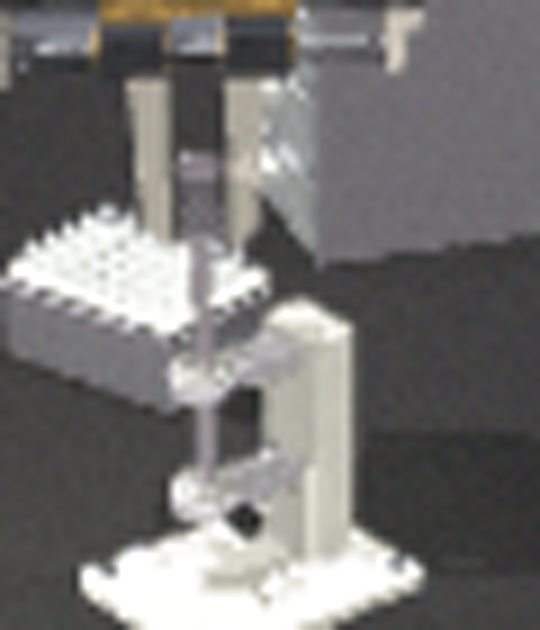

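Call:
{"api": "arm_command", "payload": {
  "motion": "0 1 0 0 0 0 0; 0 2.5 0 0 0 0 0; 0 4 0 0 0 0 0; 0 6 0 0 0 0 0; 0 8 0 0 0 0 0; 0 10 0 0 0 0 0; 0 12 0 0 0 0 0; 0 14 0 0 0 0 0; 0 14 0 0 0 0 0"
}}

```text
clock: 13.88
tool_pos: [0.4909, -0.2554, 0.1968]
orientation: [-1.571, 0.001, -0.48]
force: [-0.0, 0.3, -0.4]
finger_gap: 0.0214
```

```bash
python3 - <<'E'
from h import *
plan([.491,-.2555,.178],-.479)
print(monitor.state()["moment"].round(3))
E
```

```text
t 13.88 pos [ 0.4909 -0.2554  0.1968] rpy [-1.5709e+00  6.0000e-04 -4.8040e-01] gap 0.0214 F [-0.01  0.32 -0.37]
shift [ 0.2 18.8 -0.1] turn [ 0.   -0.08 -0.03]
[-0.029  0.091  0.035]
```

No contact forces; continue to the final depth (foot ≈ 0.033 m).

Call:
{"api": "arm_command", "payload": {
  "motion": "0 1 0 0 0 0 0; 0 3 0 0 0 0 0; 0 5 0 0 0 0 0; 0 7 0 0 0 0 0; 0 9 0 0 0 0 0; 0 11 0 0 0 0 0; 0 13 0 0 0 0 0; 0 15 0 0 0 0 0; 0 17 0 0 0 0 0; 0 18 0 0 0 0 0; 0 19 0 0 0 0 0; 0 19 0 0 0 0 0; 0 19 0 0 0 0 0; 0 19 0 0 0 0 0; 0 19 0 0 0 0 0"
}}

```text
clock: 15.13
tool_pos: [0.4911, -0.2555, 0.1783]
orientation: [-1.571, -0.0, -0.48]
force: [0.2, -0.1, -1.1]
finger_gap: 0.0218
```

```bash
python3 - <<'E'
from h import *
plan([.491,-.2555,.178],-.479)
print(monitor.state()["moment"].round(3))
tp=monitor.state()["tool_pos"]; f=tp-[0,0,.145]
c=lambda P:((proj("scene",P)-[215,110])*9).round(0).tolist()
print("foot pix",c(f),"under",c([.491,-.2555,.054]),"base",c([.491,-.2555,.012]))
save("scene","s13",(215,110,275,180),9)
save("wrist","w13",(195,100,315,300),3)
print(monitor.state()["moment"].round(3),monitor.state()["force"].round(2))
E
```

```text
t 15.13 pos [ 0.4911 -0.2555  0.1783] rpy [-1.5707e+00 -2.0000e-04 -4.8020e-01] gap 0.0218 F [ 0.18 -0.11 -1.06]
shift [-0.1  0.3 -0.1] turn [-0.   -0.07  0.01]
[-0.067  0.08   0.014]
foot pix [[207.0, 542.0]] under [[207.0, 503.0]] base [[209.0, 582.0]]
[-0.052  0.102 -0.007] [ 0.19  0.01 -1.36]
```

View pics/s13.png

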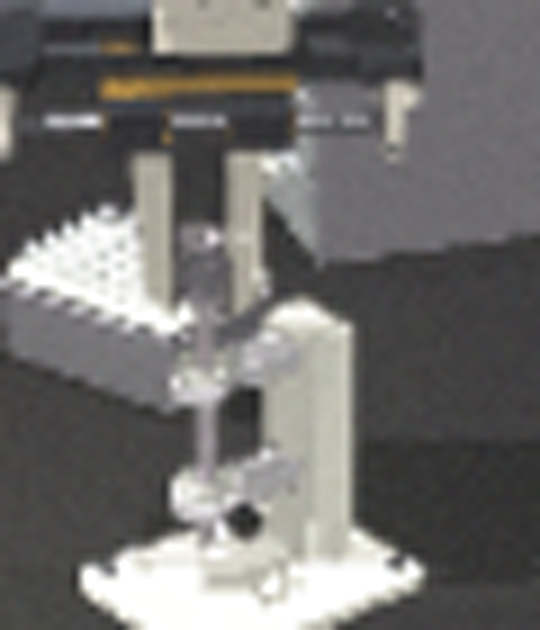

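View pics/w13.png

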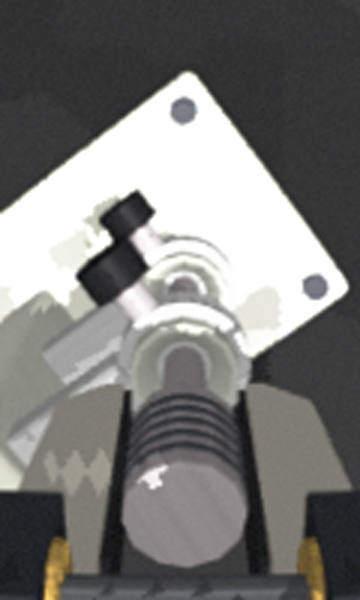

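```bash
python3 - <<'E'
from h import *
ticket.hand_in(); s=monitor.state(); print(s["clock"],s["tool_pos"],s["force"])
E
```

```text
the job is handed in; nothing more can be done
the job is handed in; nothing more can be done
```

The long plain rod is in the focus stand, through both bushings, and still held upright in the gripper; I handed the job in at about 15 s of the 51 s allowed. I took it from the rack's far-left (+y) hole and lowered it in short steps. Hand-in gives no verdict, so I don't know the judged result.

**Final state:** The foot works out to z ≈ 0.033 m from the tool height, about 21 mm below the lower bushing. The scene camera shows it just below the lower bushing, where the calculation puts it. The grip is steady at a 21.8 mm opening. The last wrist readings were under about 1.5 N and about 0.1 N m, consistent with the rod's weight and no measurable push on the stand.

**What disagreed:**
- **Upper bushing position:** the wrist view just above the bushing put its centre 1–2 mm from my earlier estimate. Following it, I leaned on the bore wall with an estimated 2–5 N (about 0.8 N m at the wrist). I backed off about 2.7 mm until the reading vanished, and it stayed free the rest of the way down.
- **Top camera:** the arm blocked its view of the bushing during the insertion, so it gave no check there.

**Other objects:** The other two rods were still in their holes after the lift, and nothing else appeared touched. I took no last picture of the rack.

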